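# Set the spring dividers to the blank's thickness

### The arm

A 7-joint arm with a two-finger parallel gripper is mounted at the origin on the work surface. World frame = base frame: x ahead of the robot, y to its left, z up, the work surface at z = 0. Lengths are in m, angles in rad, forces in N, time in s.
With the tool pointing down it reaches from about 0.425 to 0.95 m from the base axis. Payload 16.7 kg.
Tool frame: the origin (TCP) lies on the front face of the gripper's body, between the roots of the fingers; the fingertips stand 97 mm ahead of it and the grasp point (between the pads) lies 78 mm ahead of it; z points along the fingers, y is the line along which they close (so a half turn about z gives the same grasp; the last joint's range is limited). The gripper opens to 94 mm and grips with 3 to 60 N. Pads are 16 mm wide; open, the fingers measure 119 mm over their backs; the gripper's body (75 mm by 177 mm) begins 78 mm behind the grasp point.
Start: joints at [-1.474, 0.426, 0.074, 1.606, -0.034, 1.111, -0.067], TCP at [0.164, 0.655, 0.303] pointing down, gripper open.
Joint ranges: [-2.85, 2.85], [-0.5, 2.14], [-1.23, 1.37], [0.21, 2.46], [-1.02, 4.16], [0.16, 2.05], [-2.73, 2.73]. Speed limits (rad/s): [1.89, 1.89, 2.39, 2.39, 3.01, 3.01, 3.01].

### API

Orientations are given as a unit quaternion [w, x, y, z].
In Python, from station import r gives the robot as it stands.
- The arm moves only by the tool arm_command, never from a script. Its argument "steps" is a list of rows, each a list of 3 entries, a list of its own where there are three numbers: the shift along the world's x, y, z in units of 40 mm (1.0 is 40 mm), then the turn, a rotation vector about the world's x, y, z in units of 5 degrees (1.0 is 5 degrees), then the finger opening in mm, from 0 to 94. A call has 1 to 5 rows; each row is the pose to reach, as a shift and turn from the pose commanded when the call began; what a row does not reach only later rows make up. A row lasts 1/10 s, in which the tool goes at most 50 mm and 8.59 degrees, less where a joint would pass 70% of its speed; a pose out of reach is approached as far as the arm can. A call with a gripper value outside its range is refused whole. The fingers move at their own pace and stop on an object; "newtons" is the grip in N (left out, the last holds). Time passes only in rows, so rows that repeat a pose let the fingers close. It gives the time, the measured TCP pose, the force, the opening and the grip force at its end, in the units of the state.
- r.read_state(): the state, without advancing time (a new reading comes with each control period).
- r.capture(name): name is "scene" or "top" or "wrist"; returns (picture, depth): 384x512x3 uint8, red, green, blue; 384x512 float32, m along the optical axis (not along the pixel's ray), 0 where there is no reading.
- r.get_calibration(name): a dict with "vertical_fov" (degrees; the focal length in pixels is half the picture's height over the tangent of half this angle, whatever the lens; pixels are square), "cx", "cy" (the principal point, pixels), "rvec" (rotation vector, rad) and "tvec" (3), from world to camera coordinates, as OpenCV has them. Camera axes: x right, y down, z forward; pixel columns grow to the right and rows downward; lengths in m; the calibration is good to about 2 mm. A picture is of the moment at which its call begins: read the wrist's pose just before it. get_calibration takes no time and is no camera call; for the wrist camera it gives the pose at the moment of the call.
- r.sign_off(): hands the job in; it is judged then, once.
The state is a dict: "t": time; "joint_positions": joint angles; "qvel": joint speeds; "effort": joint torques, N m; "ee_pos": TCP position; "ee_rot": TCP orientation; "wrist_force": force on the tool from outside, world axes, zero at the start; "moment": the same for the moment, N m; "opening": finger opening in m; "finger_force": force on a finger pad.
Only numpy, scipy, OpenCV 4.12 (cv2) and the standard library are available. Lean on these libraries where they do the work, as an engineer would, in place of code of your own. Each camera call takes 0.05 s, during which the arm holds its last target. There are 200 camera calls.

### The job

Slide the jaw of the bench caliper shut until both jaws bear on the wooden blank standing between them, and leave it shut. Then take the spring dividers from the tool rest and squeeze their legs so that the two points hover exactly over the caliper's two setting dots, one point over each, a few millimetres above the metal without touching it. Finish while still holding the dividers there with the gap steady, so that I can run the nut up; do not knock over the blanks or disturb the other things on the bench.

Things in the scene. Friction and masses are not known exactly. Their poses are not given: they have to be found in the camera images.
- caliper: Bench caliper, fixed. Aluminium beam (20 wide, 240 long, top 28 mm above the bench) along its own y, on a wooden board 12 mm thick (x -65 to +105, y -95 to +185 mm). Origin at bench level under the beam's centre line, 35 mm to the +y side of the fixed jaw's face. Both steel jaws (16 to 28 mm above the bench) point to own +x, 66 mm from the centre line; the -x side is open.
- caliper_slide: The sliding jaw and its steel sleeve (30 x 55 mm, top 31 mm above the bench) round the beam. Origin at bench level on the beam's centre line, in the plane of its measuring face; axes as caliper. The sleeve reaches 55 mm to the +y side. It starts 60 to 85 mm open, slides along y against about 1.5 N of friction and stays where left; moving to -y closes it.
- thumb_lug (a point): Centre of the steel thumb lug on top of the sleeve: 16 (along x) x 12 (along the beam, y) mm, from 31 to 55 mm above the bench. Push it from its +y side towards -y, or pinch it, to close the caliper. Axes as caliper.
- dot_beam (a point): Setting dot (dark 6 mm spot on a dark scribed line) on the top face of the beam, 28 mm above the bench, 10 mm to the +y side of the fixed jaw's face. z up.
- dot_slide (a point): The other setting dot, on the top face of the sliding sleeve, 31 mm above the bench, 10 mm to the +y side of the sliding jaw's face. The two dots are as far apart as the jaws are open, so with the jaws shut on the blank they show its thickness.
- jaw_throat (a point): Point of the caliper board between the jaws, 42 mm from the beam's centre line and 28 mm from the fixed jaw's face, near which the blank to be measured stands.
- blank_s_mid (a point): Turned light-wood handle blank, 28 mm thick (diameter), 62 mm tall, standing upright loose on a 12 mm board; the point is on its axis, half-way up. One of the three blanks stands between the caliper's jaws (which one varies); the two others stand on a spare board at the back.
- blank_m_mid (a point): The same, 36 mm thick.
- blank_l_mid (a point): The same, 44 mm thick.
- tool_rest: Wooden tool rest, fixed: base 190 x 210 x 12 mm with two battens along its y axis (12 wide, tops 34 mm above the bench) at x = -64 and +48 mm. Origin at bench level at its centre. The dividers and a marking awl lie across the battens; the awl lies about 110 mm to the +y side of the dividers.
- dividers: Steel spring dividers, 185 mm long, about 120 g, lying flat on the rest, weight centre 50 mm ahead of the origin. Origin on the fulcrum's axis, on the underside; x runs midway between the legs to the points, z up. Behind: bow spring (to x = -26) and stub handle (to x = -50). A screw crosses at x = 42 mm, with a brass nut outside the +y leg; its ends reach 45 mm either side.
- dividers_grip (a point): Midway between the legs at the knurl where they are squeezed, 78 mm ahead of the fulcrum, half-way through the 12 mm thickness; axes as dividers. Squeezed from outside along y, both legs swing in evenly. Width here over the legs: 58 mm at rest (point gap 58), 48 mm with the legs parallel (point gap 40): 1 mm here moves the gap 1.75 mm. 22 mm free below, 22 mm to the front batten.
- point_a (a point): Tip of the leg on the dividers' +y side, 136 mm ahead of the fulcrum (58 ahead of the grip point), half-way through the thickness. Legs are 8 mm wide; the last 26 mm taper to 2 mm.
- point_b (a point): Tip of the leg on the dividers' -y side, as point_a. The spring pushes each leg outward with about 7 N at the knurl at rest and 13 N at a 28 mm point gap.
- awl: Bystander: marking awl, wooden handle 18 mm thick, 167 mm long, lying on the tool rest beside the dividers.
- whetstone: Bystander: grey whetstone on a wooden block 250 x 75 x 43 mm.
- knife: Bystander: knife with a wooden handle, 290 mm long, lying flat.
- cup: Bystander: white mug, 76 mm wide, 85 mm tall.
- brush: Bystander: hand brush lying on the bench.
- jar: Bystander: amber jar with a white cap, 68 mm wide, 85 mm tall.
Not all that is in view belongs to the job. What is shaped like the part that bears blank_m_mid but pink is not meant.

How it is judged:
By the outcome, as a careful person would: the job done as asked, in the order asked, and still so for the second after the job is handed in, while the arm keeps its last pose, push and grip.
It also fails if it takes over 61 s, if anything falls off the work surface, if the arm or the gripper's body presses on something with over 40 N, if the wrist force passes 120 N, or if a joint passes its speed limit or range.

## Working session

There is one attempt and no reset: what is moved stays moved. The work goes in short steps, Python scripts to look and compute and a tool call to move; the robot and the scene stay as the last step left them, time stands still between calls to the robot, and variables do not carry over. Pictures are saved under pics/ and viewed, at most 10 in all, crops included, and the job is handed in when it is done.

Besides the shell and the picture viewer there is one more tool, called after ">>>" as name(argument=value, ...), one argument or row to a line, values as JSON. arm_command: Moves the arm, as the interface text tells. Its arguments: {"type":"object","properties":{"steps":{"type":"array"},"newtons":{"type":"number"}},"required":["steps"]}

```bash
ls; mkdir -p pics
cat > h.py <<'E'
import numpy as np, cv2
from station import r
def cal(n):
    c=r.get_calibration(n); f=192/np.tan(np.radians(c["vertical_fov"])/2)
    R=cv2.Rodrigues(np.array(c["rvec"],float))[0]; t=np.array(c["tvec"],float).ravel()
    return f,c["cx"],c["cy"],R,t
def ray(C,u,v,z):
    f,cx,cy,R,t=C; d=R.T@np.array([(u-cx)/f,(v-cy)/f,1]); o=-R.T@t
    return o+d*(z-o[2])/d[2]
def proj(C,p):
    f,cx,cy,R,t=C; q=R@np.array(p)+t
    return f*q[0]/q[2]+cx, f*q[1]/q[2]+cy
def cloud(C,D):
    f,cx,cy,R,t=C; v,u=np.mgrid[:D.shape[0],:D.shape[1]]
    P=np.stack([(u-cx)/f*D,(v-cy)/f*D,D],-1)-t
    W=P@R; W[D==0]=np.nan
    return W
E
python3 - <<'E'
from h import *
s=r.read_state(); print({k:np.round(v,3) for k,v in s.items()})
ims=[]
for n in("top","scene"):
    C=cal(n); p,d=r.capture(n); np.savez("pics/%s0.npz"%n,p=p,d=d,R=C[3],t=C[4],k=C[:3]); ims.append(p)
    print(n,C[:3],-C[3].T@C[4])
cv2.imwrite("pics/top0.png",cv2.resize(ims[0][...,::-1],(800,600)))
cv2.imwrite("pics/scene0.png",cv2.resize(ims[1][...,::-1],(800,600)))
E
```

```text
pics
{'t': np.float64(0.0), 'joint_positions': array([-1.474,  0.427,  0.074,  1.607, -0.034,  1.111, -0.067]), 'qvel': array([ 0.001, -0.001, -0.   , -0.001, -0.   , -0.   ,  0.001]), 'effort': array([ 3.0000e-03, -9.3581e+01,  3.6680e+00, -4.5421e+01, -4.9000e-02,
        2.0000e-02,  0.0000e+00]), 'ee_pos': array([0.164, 0.654, 0.302]), 'ee_rot': array([-0.   ,  0.123,  0.992, -0.001]), 'wrist_force': array([ 0.044,  0.321, -0.519]), 'moment': array([-0.014, -0.   , -0.025]), 'finger_force': np.float64(0.0), 'opening': np.float64(0.094)}
top (np.float64(361.96681708450296), 260.77084324369986, 188.74030455236348) [ 0.31264813 -0.02891124  1.32423799]
scene (np.float64(393.68463565252557), 255.54409115158273, 193.05735769795814) [ 1.57576645 -0.39076711  0.75812642]
```

View pics/top0.png

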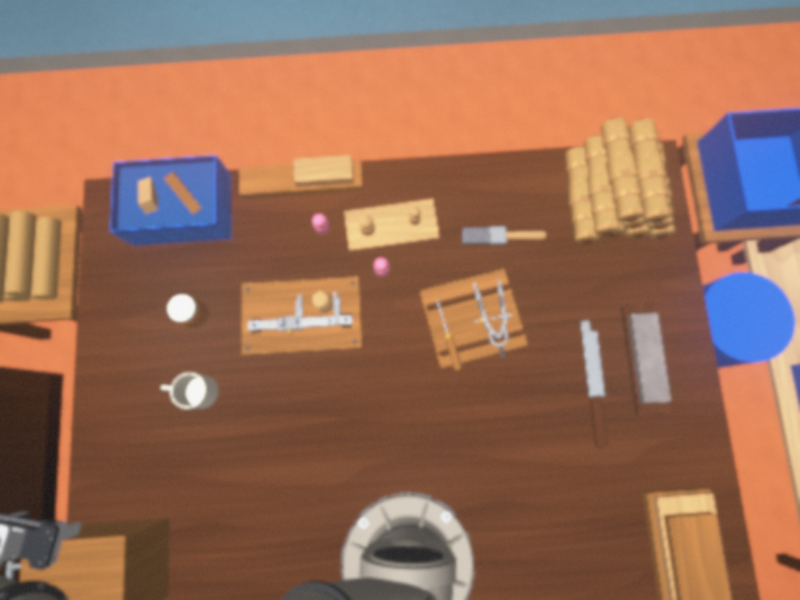

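View pics/scene0.png

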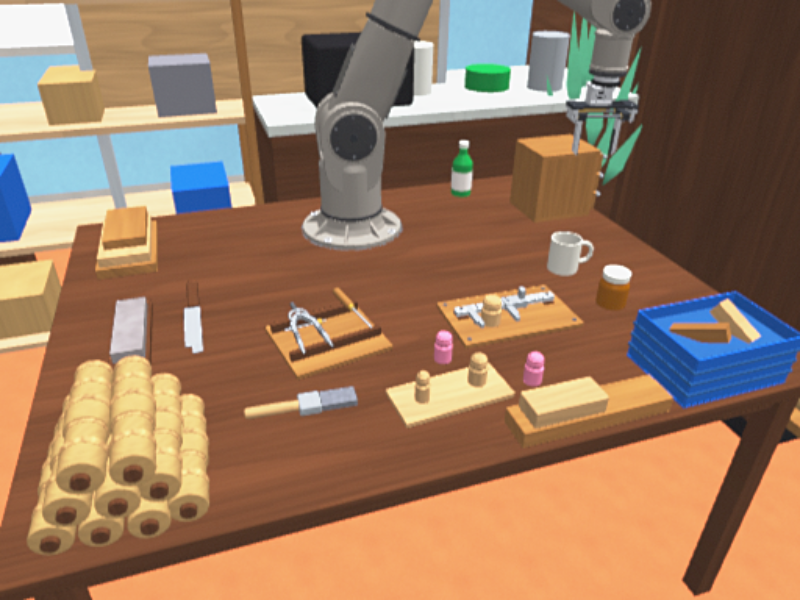

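The top view (800x600) shows the caliper board centred near (300,315), with the sliding sleeve left at (290,322) and a blank at (320,300). The tool rest is near (473,318) with the dividers at (490,315), points up. The two spare blanks are at (367,225) and (415,215), and the pink ones are decoys. The scene view agrees.

```bash
cat > m0.py <<'E'
from h import *
a=np.load("pics/top0.npz"); p=a["p"]; C=(*a["k"],a["R"],a["t"]); W=cloud(C,a["d"])
hsv=cv2.cvtColor(p,cv2.COLOR_RGB2HSV)
for n,(u0,u1,v0,v1) in dict(cal=(148,238,170,232),rest=(262,345,168,240),spare=(215,288,122,165)).items():
    s=hsv[v0:v1,u0:u1]; 
    m=((s[...,2]>105)).astype(np.uint8); m=cv2.morphologyEx(m,cv2.MORPH_CLOSE,np.ones((7,7)))
    c=max(cv2.findContours(m,0,2)[0],key=cv2.contourArea)
    q=np.array([ray(C,u+u0,v+v0,.012)[:2] for [[u,v]] in c]); (cc,wh,an)=cv2.minAreaRect((q*1000).astype(np.float32))
    print(n,np.round(cc),np.round(wh),round(an,1))
Z=W[...,2]
for n,(u0,u1,v0,v1,z) in dict(blk=(195,215,180,202,.06),sp=(222,280,130,160,.055),lug=(155,230,190,215,.045)).items():
    m=(Z[v0:v1,u0:u1]>z).astype(np.uint8); k,l,st,ce=cv2.connectedComponentsWithStats(m)
    for i in range(1,k):
        w=W[v0:v1,u0:u1][l==i]; print(n,st[i][4],np.round(np.median(w,0),3),np.round(w.max(0)-w.min(0),3),w[:,2].max().round(3))
C=cal("wrist"); s=r.read_state(); print(C[:3],"cam",-C[3].T@C[4],"axes",C[3].round(2).tolist())
crop=np.vstack([cv2.resize(p[165:240,145:245],None,fx=6,fy=6,interpolation=2)[:, :600]]);crop2=cv2.resize(p[165:240,262:345],None,fx=6,fy=6,interpolation=2)
E
python3 m0.py
```

```text
cal [566. 216.] [337. 228.] 86.0
rest [ 527. -195.] [307. 264.] 86.0
spare [772. -15.] [278. 168.] 85.9
blk 100 [0.583 0.157 0.072] [0.036 0.036 0.021] 0.081
sp 38 [ 0.774 -0.069  0.07 ] [0.022 0.022 0.024] 0.08
sp 63 [0.758 0.045 0.071] [0.03  0.03  0.019] 0.078
lug 83 [0.576 0.157 0.07 ] [0.026 0.037 0.036] 0.081
lug 19 [0.542 0.253 0.054] [0.016 0.01  0.013] 0.06
(np.float64(340.7100246720645), 255.6664505596109, 189.74602906253472) cam [0.09225306 0.67245444 0.38395959] axes [[0.24, 0.97, -0.0], [0.94, -0.23, 0.26], [0.25, -0.06, -0.97]]
```

>>> arm_command(
  steps=[
    [[3.5, -4.7, 0], [0, 0, 0], 94],
    [[3.5, -4.7, 0], [0, 0, 0], 94],
    [[3.5, -4.7, 0], [0, 0, 0], 94],
    [[3.5, -4.7, 0], [0, 0, 0], 94],
    [[3.5, -4.7, 0], [0, 0, 0], 94],
  ],
)

```text
t: 0.6
ee_pos: [0.3062, 0.4636, 0.3026]
ee_rot: [0.0, 0.124, 0.992, -0.0]
wrist_force: [-0.2, -0.1, 1.2]
opening: 0.0936
finger_force: 0.0
```

>>> arm_command(
  steps=[
    [[3.5, -4.7, 0], [0, 0, 0], 40],
    [[3.5, -4.7, 0], [0, 0, 0], 40],
    [[3.5, -4.7, 0], [0, 0, 0], 40],
    [[3.5, -4.7, 0], [0, 0, 0], 40],
    [[3.5, -4.7, 0], [0, 0, 0], 40],
  ],
)

```text
t: 1.1
ee_pos: [0.4458, 0.2755, 0.3027]
ee_rot: [0.0, 0.124, 0.992, -0.0]
wrist_force: [-0.1, 0.3, -0.3]
opening: 0.0573
finger_force: 0.0
```

>>> arm_command(
  steps=[
    [[1.4, -1.6, 0], [0, 0, 0], 20],
    [[1.4, -1.6, 0], [0, 0, 0], 20],
    [[1.4, -1.6, 0], [0, 0, 0], 20],
    [[1.4, -1.6, 0], [0, 0, 0], 20],
  ],
)

```text
t: 1.5
ee_pos: [0.5004, 0.214, 0.3024]
ee_rot: [-0.0, 0.123, 0.992, -0.0]
wrist_force: [0.0, 0.8, 0.6]
opening: 0.0255
finger_force: 0.0
```

```bash
cat >> h.py <<'E'
def shot(n,name):
    C=cal(n); p,d=r.capture(n); np.savez("pics/%s.npz"%name,p=p,d=d,R=C[3],t=C[4],k=C[:3])
    cv2.imwrite("pics/%s.png"%name,cv2.resize(p[...,::-1],(800,600)))
    return C,p,d
def load(name):
    a=np.load("pics/%s.npz"%name); return (*a["k"],a["R"],a["t"]),a["p"],a["d"]
E
python3 - <<'E'
from h import *
s=r.read_state(); print(s["t"],s["ee_pos"].round(3),s["ee_rot"].round(3))
shot("wrist","w1")
E
```

```text
1.5 [0.5   0.214 0.302] [-0.     0.123  0.992 -0.   ]
```

View pics/w1.png

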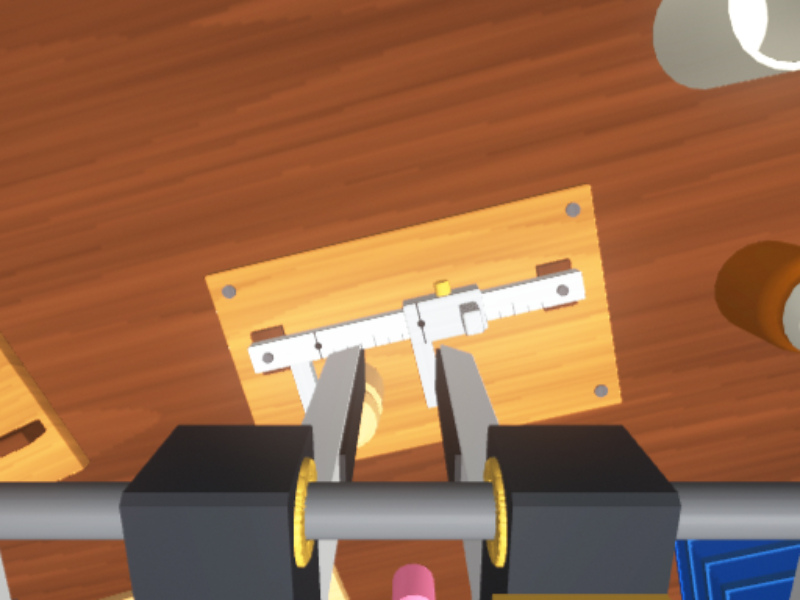

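The wrist view shows the beam dot at (318,346) and the slide dot at (421,324). The lug top is near (474,318), and the board corners are (206,277), (591,185) and (621,402). The beam ends are at (250,358) and (583,285).

Run:
```python
from h import *
C,p,d=load("w1"); k=.64
g=lambda u,v,z:ray(C,u*k,v*k,z)[:2]
b=g(318,346,.028); s=g(421,324,.031); print("dots",b.round(4),s.round(4),np.linalg.norm(s-b))
e=g(591,185,.012)-g(206,277,.012); print("board edge",np.linalg.norm(e),np.degrees(np.arctan2(*e[::-1])))
y=s-b; print("dot dir",np.degrees(np.arctan2(*y[::-1])))
W=cloud(C,d); Z=W[...,2]
m=np.zeros(Z.shape,bool); m[185:220,285:320]=1
w=W[m&(Z>.048)&(Z<.06)]; print("lug",len(w),np.median(w,0).round(4),w.min(0).round(4),w.max(0).round(4))
for n,q in dict(b=(318,346),s=(421,324)).items(): print(n,W[int(q[1]*k),int(q[0]*k)].round(4))
```

```text
dots [0.542  0.1439] [0.543  0.2188] 0.07491634058518401
board edge 0.27762573434557414 89.3498339388798
dot dir 89.29270447069855
lug 202 [0.5406 0.2522 0.055 ] [0.5338 0.2462 0.0481] [0.55   0.2587 0.0574]
b [0.5418 0.1432 0.0266]
s [0.5424 0.2185 0.0312]
```

>>> arm_command(
  steps=[
    [[1.0, 0.96, -0.6], [0, 0, 1.35], 30],
    [[1.0, 0.96, -1.6], [0, 0, 2.7], 30],
    [[1.0, 0.96, -2.5], [0, 0, 2.7], 30],
    [[1.0, 0.96, -2.5], [0, 0, 2.7], 30],
  ],
  newtons=15,
)

```text
t: 1.95
ee_pos: [0.5375, 0.2536, 0.1983]
ee_rot: [-0.003, 0.004, 1.0, -0.002]
wrist_force: [-0.3, -0.1, 0.1]
opening: 0.0296
finger_force: 0.0
```

Run:
```python
from h import *
s=r.read_state(); print(s["t"],s["ee_pos"].round(4),s["ee_rot"].round(3),s["opening"],s["wrist_force"].round(1))
C,p,d=shot("wrist","w2"); W=cloud(C,d); Z=W[...,2]
f=proj(C,(.541,.2525,.055)); print("lug px",f)
u,v=int(f[0]),int(f[1]); m=np.zeros(Z.shape,bool); m[max(0,v-30):v+30,u-30:u+30]=1
w=W[m&(Z>.048)&(Z<.06)&(abs(W[...,0]-.541)<.03)]; print("lug",len(w),np.median(w,0).round(4),w.min(0).round(4),w.max(0).round(4))
```

```text
1.95 [0.5375 0.2536 0.1983] [-0.003  0.004  1.    -0.002] 0.029603229571445497 [-0.3 -0.1  0.1]
lug px (np.float64(255.20266394452415), np.float64(215.20200151198873))
lug 401 [0.5406 0.2524 0.055 ] [0.534  0.2466 0.0481] [0.5501 0.2587 0.057 ]
```

>>> arm_command(
  steps=[
    [[0, 0, -0.9], [0, 0, 0], 30],
    [[0, 0, -1.68], [0, 0, 0], 30],
    [[0, 0, -1.68], [0, 0, 0], 30],
  ],
)

```text
t: 2.3
ee_pos: [0.5391, 0.2533, 0.1347]
ee_rot: [-0.001, 0.005, 1.0, -0.001]
wrist_force: [-0.1, -0.4, -0.1]
opening: 0.03
finger_force: 0.0
```

>>> arm_command(
  steps=[
    [[0, -0.15, 0], [0, 0, 0], 30],
    [[0, -0.3, 0], [0, 0, 0], 30],
    [[0, -0.45, 0], [0, 0, 0], 30],
    [[0, -0.6, 0], [0, 0, 0], 30],
    [[0, -0.75, 0], [0, 0, 0], 30],
  ],
)

```text
t: 2.8
ee_pos: [0.5406, 0.2226, 0.1363]
ee_rot: [0.001, 0.005, 1.0, 0.0]
wrist_force: [1.1, 1.9, 2.5]
opening: 0.0303
finger_force: 0.9
```

Run:
```python
from h import *
s=r.read_state(); print(s["t"],s["ee_pos"].round(4),s["opening"],s["wrist_force"].round(1))
C,p,d=shot("wrist","w3")
C2,p2,d2=shot("scene","s3")
```

```text
2.8 [0.5406 0.2226 0.1363] 0.030258352746586576 [1.1 1.9 2.5]
```

View pics/w3.png

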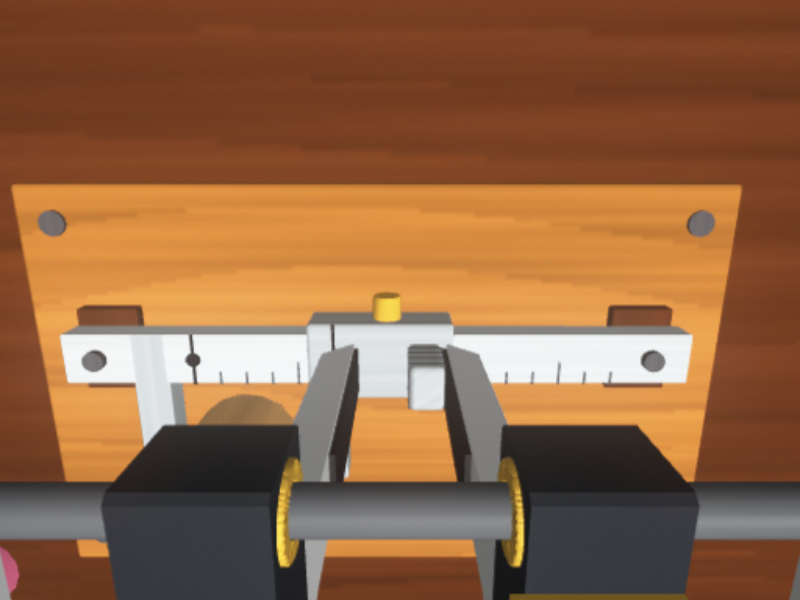

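The finger is pushing the lug at (427,378) with about 2 N. The beam dot is at (193,360) and the slide's scribed line at (333,345), so the jaw is closing. I'll continue gently.

>>> arm_command(
  steps=[
    [[0, -0.04, 0], [0, 0, 0], 30],
    [[0, -0.08, 0], [0, 0, 0], 30],
    [[0, -0.12, 0], [0, 0, 0], 30],
    [[0, -0.16, 0], [0, 0, 0], 30],
    [[0, -0.2, 0], [0, 0, 0], 30],
  ],
)

```text
t: 3.4
ee_pos: [0.5402, 0.2151, 0.1354]
ee_rot: [-0.0, 0.005, 1.0, -0.0]
wrist_force: [-0.1, 1.5, 0.4]
opening: 0.0302
finger_force: 0.8
```

>>> arm_command(
  steps=[
    [[0, -0.02, 0], [0, 0, 0], 30],
    [[0, -0.03, 0], [0, 0, 0], 30],
    [[0, -0.04, 0], [0, 0, 0], 30],
  ],
)

```text
t: 3.7
ee_pos: [0.5402, 0.2135, 0.1354]
ee_rot: [-0.0, 0.005, 1.0, -0.0]
wrist_force: [-0.7, 1.8, 0.6]
opening: 0.03
finger_force: 0.9
```

>>> arm_command(
  steps=[
    [[0, -0.015, 0], [0, 0, 0], 30],
    [[0, -0.03, 0], [0, 0, 0], 30],
    [[0, -0.045, 0], [0, 0, 0], 30],
    [[0, -0.045, 0], [0, 0, 0], 30],
  ],
)

```text
t: 4.1
ee_pos: [0.5401, 0.2119, 0.1354]
ee_rot: [-0.0, 0.005, 1.0, 0.0]
wrist_force: [-2.7, 4.1, -0.5]
opening: 0.03
finger_force: 1.8
```

>>> arm_command(
  steps=[
    [[0, -0.015, 0], [0, 0, 0], 30],
    [[0, -0.03, 0], [0, 0, 0], 30],
    [[0, -0.03, 0], [0, 0, 0], 30],
  ],
)

```text
t: 4.4
ee_pos: [0.5401, 0.2115, 0.1354]
ee_rot: [0.0, 0.005, 1.0, 0.001]
wrist_force: [-1.1, 8.6, -2.0]
opening: 0.0304
finger_force: 4.1
```

>>> arm_command(
  steps=[
    [[0, -0.02, 0], [0, 0, 0], 30],
    [[0, -0.02, 0], [0, 0, 0], 30],
    [[0, 0.1, 0], [0, 0, 0], 30],
    [[0, 0.28, 0], [0, 0, 0], 30],
    [[0, 0.28, 0.3], [0, 0, 0], 30],
  ],
)

```text
t: 4.9
ee_pos: [0.5397, 0.2222, 0.1467]
ee_rot: [-0.001, 0.005, 1.0, -0.001]
wrist_force: [-0.3, -0.5, 0.9]
opening: 0.0302
finger_force: 0.0
```

>>> arm_command(
  steps=[
    [[0, 0, 1], [0, 0, 0], 30],
    [[-0.6, -0.5, 2], [0, 0, 0], 60],
    [[-1.2, -1, 3], [0, 0, 0], 90],
    [[-1.2, -1, 3], [0, 0, 0], 90],
  ],
)

```text
t: 5.3
ee_pos: [0.4921, 0.1794, 0.2729]
ee_rot: [0.003, 0.006, 1.0, 0.002]
wrist_force: [-0.2, 0.9, -0.1]
opening: 0.0508
finger_force: 0.0
```

Run:
```python
from h import *
s=r.read_state(); print(s["t"],s["ee_pos"].round(4),s["opening"],s["wrist_force"].round(1))
C,p,d=shot("wrist","w4")
```

```text
5.3 [0.4921 0.1794 0.2729] 0.05079815888787796 [-0.2  0.9 -0.1]
```

View pics/w4.png

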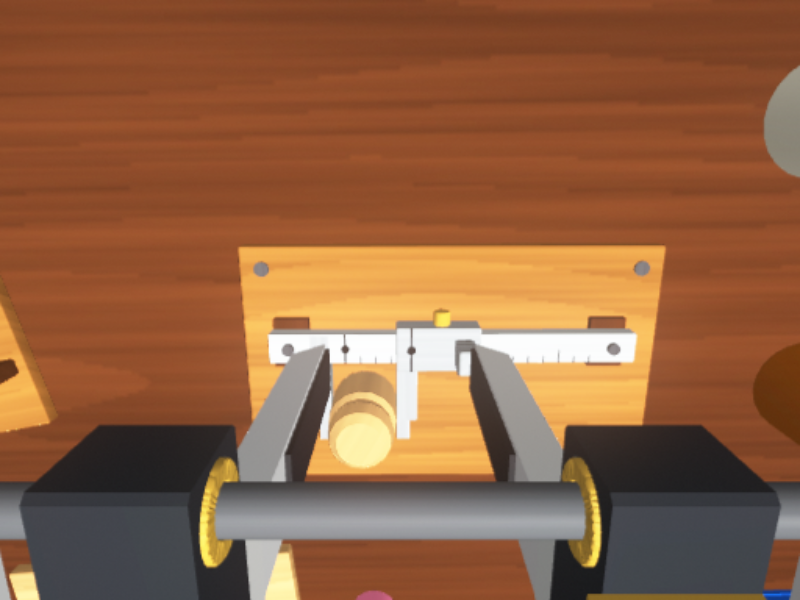

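The wrist view shows the blank upright, touching both jaws. The beam dot is at (345,349) and the slide dot at (411,350). Next I measure the dots and the dividers.

Run:
```python
from h import *
C,p,d=load("w4"); g=cv2.cvtColor(p,cv2.COLOR_RGB2GRAY)
for (u,v,z) in ((345,349,.028),(411,350,.031)):
    u,v=int(u*.64),int(v*.64); q=g[v-4:v+5,u-5:u+6].astype(float); print(q.astype(int).min(), end=' ')
    w=np.clip(150-q,0,None); w[w<40]=0; vv,uu=np.mgrid[v-4:v+5,u-5:u+6]; 
    c=((uu*w).sum()/w.sum(),(vv*w).sum()/w.sum()); print(np.round(c,2),ray(C,*c,z).round(4))
a,b,_=ray(C,345*.64,349*.64,.028),ray(C,411*.64,350*.64,.031),0; print(a.round(4),b.round(4),b-a)
C,p,d=load("top0")
for n,q in dict(tipl=(476,284),tipr=(503,284),handle=(502,351),nutL=(474,320),nutR=(511,318),c1=(420,292),c2=(507,270),c3=(526,346)).items(): print(n,ray(C,q[0]*.64,q[1]*.64,.04 if n[0]!='c' else .012).round(3))
```

```text
83 [220.45 223.28] [0.5416 0.1438 0.028 ]
84 [263.08 224.17] [0.542  0.1872 0.031 ]
[0.5417 0.1441 0.028 ] [0.5418 0.1871 0.031 ] [0.00011222 0.0430215  0.003     ]
tipl [ 0.599 -0.202  0.04 ]
tipr [ 0.595 -0.264  0.04 ]
handle [ 0.44  -0.246  0.04 ]
nutL [ 0.515 -0.189  0.04 ]
nutR [ 0.514 -0.274  0.04 ]
c1 [ 0.595 -0.071  0.012]
c2 [ 0.635 -0.282  0.012]
c3 [ 0.45  -0.307  0.012]
```

>>> arm_command(
  steps=[
    [[0, -5.5, 0.2], [0, 0, 0], 94],
    [[0, -5.5, 0.2], [0, 0, 0], 94],
    [[0, -5.5, 0.2], [0, 0, 0], 94],
    [[0, -5.5, 0.2], [0, 0, 0], 94],
    [[0, -5.5, 0.2], [0, 0, 0], 94],
  ],
)

```text
t: 5.85
ee_pos: [0.4919, -0.0427, 0.2753]
ee_rot: [-0.0, 0.007, 1.0, -0.001]
wrist_force: [-0.1, 0.9, -0.6]
opening: 0.0929
finger_force: 0.0
```

>>> arm_command(
  steps=[
    [[0, -4.9, 0], [0, 0, 1.4], 94],
    [[0, -4.9, 0], [0, 0, 1.4], 94],
    [[0, -4.9, 0], [0, 0, 1.4], 94],
    [[0, -4.9, 0], [0, 0, 1.4], 94],
    [[0, -4.9, 0], [0, 0, 1.4], 94],
  ],
)

```text
t: 6.35
ee_pos: [0.4912, -0.2407, 0.2752]
ee_rot: [-0.001, -0.052, 0.999, -0.001]
wrist_force: [-0.1, 0.5, 0.3]
opening: 0.094
finger_force: 0.0
```

Run:
```python
from h import *
s=r.read_state(); print(s["t"],s["ee_pos"].round(4),s["ee_rot"].round(3),s["opening"],s["wrist_force"].round(1))
C,p,d=shot("wrist","w5")
```

```text
6.35 [ 0.4912 -0.2407  0.2752] [-0.001 -0.052  0.999 -0.001] 0.09399887015460161 [-0.1  0.5  0.3]
```

View pics/w5.png

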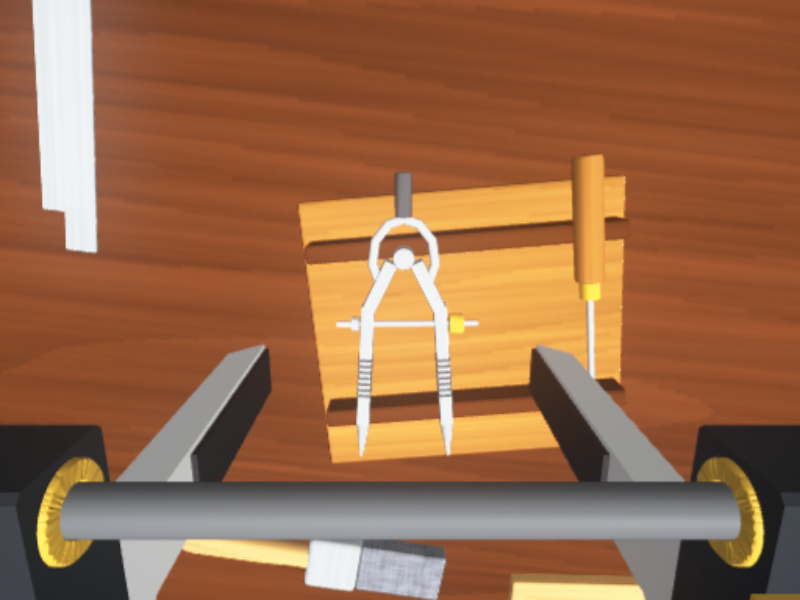

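The dividers' tips are at (361,453) and (448,452), the fulcrum at (403,259) and the knurls near (365,378) and (444,378). The awl is 110 mm to the +y side.

Run:
```python
from h import *
C,p,d=load("w5"); g=lambda u,v,z:ray(C,u*.64,v*.64,z)
b,a=g(361,454,.04),g(448,453,.04); f=g(403,259,.048); h=g(403,174,.04)
m=(a+b)/2; x=(m-f)[:2]; L=np.hypot(*x); x/=L; print("tips",a.round(4),b.round(4),np.linalg.norm(a-b),"f",f.round(4),"L",L,"yaw",np.degrees(np.arctan2(x[1],x[0])), np.degrees(np.arctan2(*(m-h)[:2][::-1])), np.hypot(*(m-h)[:2]))
t=a-b; print("yaw from tips",np.degrees(np.arctan2(-t[0],t[1])))
print("grip from f",(f[:2]+.078*x).round(4),"from tips",(m[:2]-.058*x).round(4))
W=cloud(C,d)
for q in ((403,259),(363,410),(446,410),(365,378),(444,378),(456,323)): print(q,W[int(q[1]*.64),int(q[0]*.64)].round(4))
```

```text
tips [ 0.6058 -0.1967  0.04  ] [ 0.6128 -0.2545  0.04  ] 0.05821779133781492 f [ 0.4765 -0.241   0.048 ] L 0.13375344787713556 yaw 6.600918138405241 6.473872490521387 0.18237421742521925
yaw from tips 6.885321473189538
grip from f [ 0.5539 -0.2321] from tips [ 0.5517 -0.2323]
(403, 259) [ 0.476  -0.2419  0.0471]
(363, 410) [ 0.5777 -0.2563  0.0445]
(446, 410) [ 0.5715 -0.2034  0.0456]
(365, 378) [ 0.5543 -0.2573  0.0459]
(444, 378) [ 0.5488 -0.2074  0.0462]
(456, 323) [ 0.5124 -0.2053  0.0459]
```

>>> arm_command(
  steps=[
    [[1.54, 0.21, -0.8], [0, 0, 0.15], 84],
    [[1.54, 0.21, -1.8], [0, 0, 0.15], 84],
    [[1.54, 0.21, -2.6], [0, 0, 0.15], 84],
    [[1.54, 0.21, -2.6], [0, 0, 0.15], 84],
  ],
  newtons=30,
)

```text
t: 6.8
ee_pos: [0.5524, -0.2237, 0.1667]
ee_rot: [-0.004, -0.064, 0.998, 0.001]
wrist_force: [-0.1, 0.1, 0.8]
opening: 0.0842
finger_force: 0.0
```

Run:
```python
from h import *
s=r.read_state(); print(s["t"],s["ee_pos"].round(4),s["ee_rot"].round(4),s["opening"],s["wrist_force"].round(1))
C,p,d=shot("wrist","w6"); print(proj(C,(.553,-.232,.046)))
```

```text
6.8 [ 0.5524 -0.2237  0.1667] [-0.0039 -0.0635  0.998   0.001 ] 0.08420222268480292 [-0.1  0.1  0.8]
(np.float64(242.3329598586044), np.float64(220.97445403756095))
```

View pics/w6.png

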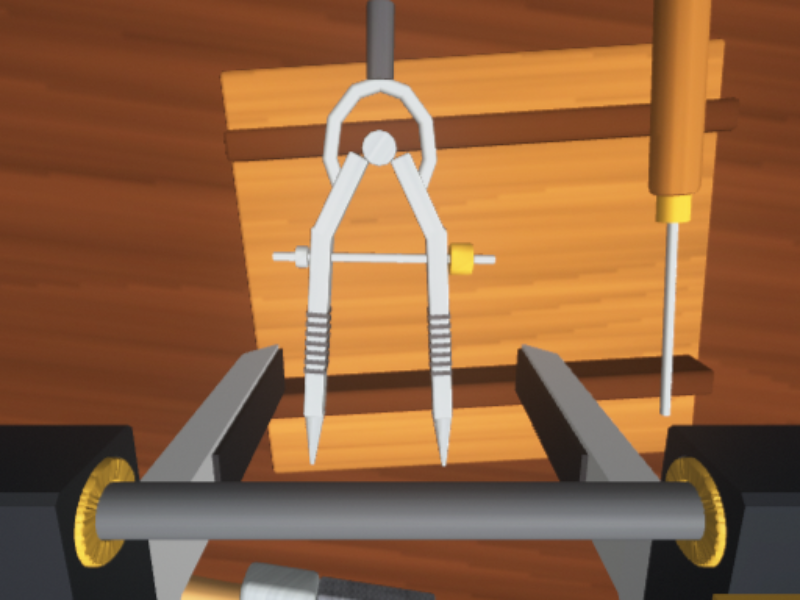

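The knurls are at (317,343) and (440,343), the tips at (312,463) and (444,465), and the fulcrum at (379,147). The dividers are undisturbed.

Run:
```python
from h import *
C,p,d=load("w6"); g=lambda u,v,z:ray(C,u*.64,v*.64,z)[:2]
b,a,f=g(312,464,.04),g(444,466,.04),g(379,147,.047); m=(a+b)/2; x=m-f; L=np.hypot(*x); x/=L
print(L,np.linalg.norm(a-b),"yaw",np.degrees(np.arctan2(x[1],x[0])),np.degrees(np.arctan2(-(a-b)[0],(a-b)[1])))
print(f+.078*x,m-.058*x,(g(317,343,.046)+g(440,343,.046))/2)
s=r.read_state(); print(s["ee_pos"].round(4),s["ee_rot"].round(4))
```

```text
0.13532297269968266 0.058378437363713245 yaw 6.523285638172059 6.264372850576205
[ 0.55390702 -0.23209221] [ 0.55323438 -0.23216913] [ 0.55204258 -0.23216353]
[ 0.5531 -0.2248  0.1696] [-2.40e-03 -6.30e-02  9.98e-01  5.00e-04]
```

>>> arm_command(
  steps=[
    [[0, -0.16, 0], [0, 0, -0.14], 84],
    [[0, -0.16, -0.4], [0, 0, -0.14], 84],
    [[0, -0.16, -0.8], [0, 0, -0.14], 84],
    [[0, -0.16, -0.8], [0, 0, -0.14], 84],
  ],
)

```text
t: 7.25
ee_pos: [0.553, -0.2319, 0.1379]
ee_rot: [-0.001, -0.056, 0.998, 0.0]
wrist_force: [-0.7, -0.2, 0.1]
opening: 0.084
finger_force: 0.0
```

>>> arm_command(
  steps=[
    [[0, 0, -0.25], [0, 0, 0], 84],
    [[0, 0, -0.5], [0, 0, 0], 84],
    [[0, 0, -0.5], [0, 0, 0], 70],
    [[0, 0, -0.5], [0, 0, 0], 62],
  ],
)

```text
t: 7.65
ee_pos: [0.5538, -0.2324, 0.1193]
ee_rot: [-0.0, -0.056, 0.998, -0.0]
wrist_force: [-0.1, -0.2, -0.6]
opening: 0.0713
finger_force: 0.0
```

>>> arm_command(
  steps=[
    [[0, 0, 0], [0, 0, 0], 58],
    [[0, 0, 0], [0, 0, 0], 55],
    [[0, 0, 0], [0, 0, 0], 52],
    [[0, 0, 0], [0, 0, 0], 50],
    [[0, 0, 0], [0, 0, 0], 50],
  ],
)

```text
t: 8.15
ee_pos: [0.5541, -0.2324, 0.1198]
ee_rot: [0.0, -0.056, 0.998, -0.0]
wrist_force: [0.7, 0.6, 4.2]
opening: 0.05
finger_force: 10.3
```

Run:
```python
from h import *
s=r.read_state(); print(s["t"],s["ee_pos"].round(4),s["ee_rot"].round(4),s["opening"],s["finger_force"],s["wrist_force"].round(1))
C,p,d=shot("wrist","w7")
```

```text
8.15 [ 0.5541 -0.2324  0.1198] [ 3.000e-04 -5.640e-02  9.984e-01 -1.000e-04] 0.05003337498467889 10.319586843252182 [0.7 0.6 4.2]
```

>>> arm_command(
  steps=[
    [[0, 0, 0.1], [0, 0, 0], 50],
    [[0, 0, 0.3], [0, 0, 0], 50],
    [[0, 0, 0.6], [0, 0, 0], 50],
    [[0, 0, 1.0], [0, 0, 0], 50],
    [[0, 0, 1.5], [0, 0, 0], 50],
  ],
)

```text
t: 8.7
ee_pos: [0.5536, -0.2323, 0.1808]
ee_rot: [-0.0, -0.056, 0.998, 0.0]
wrist_force: [0.2, 0.5, -0.1]
opening: 0.0506
finger_force: 8.9
```

Run:
```python
from h import *
s=r.read_state(); print(s["t"],s["ee_pos"].round(4),s["ee_rot"].round(4),s["opening"],s["finger_force"],s["wrist_force"].round(1))
C,p,d=shot("wrist","w8")
```

```text
8.7 [ 0.5536 -0.2323  0.1808] [-2.000e-04 -5.630e-02  9.984e-01  0.000e+00] 0.05061041723250048 8.934216499328613 [ 0.2  0.5 -0.1]
```

View pics/w8.png

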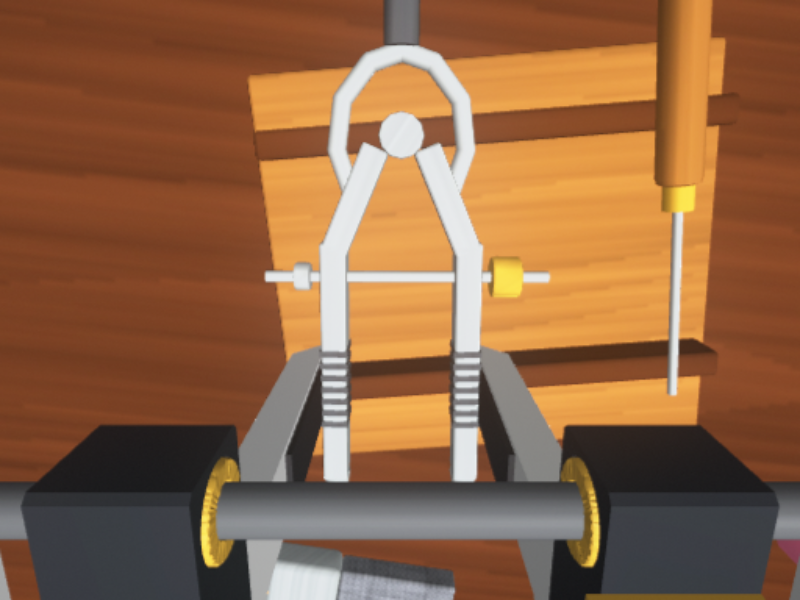

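The dividers are held squarely and level: fulcrum at (402,134), knurls at (335,388) and (466,388), tips hidden behind the gripper bar. I'll compute their pose in the hand.

```bash
cat > div.py <<'E'
from h import *
from scipy.spatial.transform import Rotation as Rn
def divpose(name,s,gap,zlo=-.115):
    C,p,d=load(name); W=cloud(C,d); q=s["ee_rot"]; T=Rn.from_quat([*q[1:],q[0]]).as_matrix()
    P=(W-s["ee_pos"])@T   # tool frame
    hsv=cv2.cvtColor(p,cv2.COLOR_RGB2HSV); m=(hsv[...,1]<40)&(hsv[...,2]>120)&(P[...,2]>.055)&(P[...,2]<.095)&(abs(P[...,1])<.045)
    m[:, :170]=0; m[:,345:]=0; m[305:]=0
    # leg straight part: between screw and knurl end
    L=P[m]; 
    # fulcrum disc: circle via brightest contour near top centre
    straight=L[(abs(abs(L[:,1])-.021)<.008)]
    A=np.c_[straight[:,:2],np.ones(len(straight))]; z=straight[:,2]
    for _ in range(5):
        c=np.linalg.lstsq(A,z,rcond=None)[0]; e=z-A@c; k=abs(e)<max(.0015,np.std(e)); A,z=A[k],z[k]
    print("leg plane z=",c.round(4),"n",len(z),"pitch deg",np.degrees(np.arctan(c[0])),"roll",np.degrees(np.arctan(c[1])))
    return C,P,T,m,c
E
python3 - <<'E'
from div import *
s=r.read_state(); C,P,T,m,c=divpose("w8",s,44)
print("x rng",np.nanmin(P[m],0),np.nanmax(P[m],0))
# fulcrum + leg edges by pixel rays on plane z_tool
o=s["ee_pos"]
def onplane(u,v,zt):
    f,cx,cy,R,t=C; dr=T.T@(R.T@np.array([(u-cx)/f,(v-cy)/f,1])); c0=T.T@(-R.T@t-o); return c0+dr*(zt-c0[2])/dr[2]
zt=c[2]
print("fulcrum",onplane(402*.64,134*.64,zt-.001).round(4))
for u,v in ((335,388),(466,388),(335,300),(467,300),(320,388),(351,388),(451,388),(481,388)): print((u,v),onplane(u*.64,v*.64,zt).round(4))
print("T",T.round(3))
E
```

```text
leg plane z= [ 0.0291 -0.0045  0.0772] n 5344 pitch deg 1.6690712337799514 roll -0.2600811311570384
x rng [-0.03105691 -0.04114103  0.05501039] [0.10731754 0.04367354 0.09492645]
fulcrum [0.081  0.0013 0.0762]
(335, 388) [ 0.0038 -0.0198  0.0772]
(466, 388) [0.0039 0.0218 0.0772]
(335, 300) [ 0.0328 -0.0189  0.0772]
(467, 300) [0.0328 0.0212 0.0772]
(320, 388) [ 0.0038 -0.0245  0.0772]
(351, 388) [ 0.0038 -0.0147  0.0772]
(451, 388) [0.0039 0.0171 0.0772]
(481, 388) [0.0039 0.0266 0.0772]
T [[-0.994 -0.112  0.004]
 [-0.112  0.994 -0.001]
 [-0.003 -0.001 -1.   ]]
```

Run:
```python
from h import *
C,p,d=load("w6"); W=cloud(C,d)
for (u0,v0,u1,v1) in ((316,400,312,462),(440,400,444,464)):
    print([tuple(W[int(round((v0+(v1-v0)*t)*.64)),int(round((u0+(u1-u0)*t)*.64))].round(4)[[0,2]]) for t in np.linspace(0,1,9)])
```

```text
[(np.float64(0.5802), np.float64(0.0461)), (np.float64(0.5844), np.float64(0.0448)), (np.float64(0.588), np.float64(0.0446)), (np.float64(0.5922), np.float64(0.0438)), (np.float64(0.5965), np.float64(0.0426)), (np.float64(0.6006), np.float64(0.042)), (np.float64(0.6047), np.float64(0.0415)), (np.float64(0.6083), np.float64(0.0419)), (np.float64(0.6129), np.float64(0.0406))]
[(np.float64(0.5737), np.float64(0.0458)), (np.float64(0.5773), np.float64(0.0457)), (np.float64(0.5809), np.float64(0.0456)), (np.float64(0.5853), np.float64(0.0437)), (np.float64(0.5895), np.float64(0.0427)), (np.float64(0.5942), np.float64(0.0421)), (np.float64(0.598), np.float64(0.0419)), (np.float64(0.6023), np.float64(0.041)), (np.float64(0.6068), np.float64(0.0399))]
```

>>> arm_command(
  steps=[
    [[-1.5, 2.5, 1.2], [0, 0, 0], 50.3],
    [[-2.0, 4.5, 1.2], [0, 0, 0], 50.3],
    [[-2.0, 5, 1.2], [0, 0, 0], 50.3],
    [[-2.0, 5, 1.2], [0, 0, 0], 50.3],
    [[-2.0, 5, 1.2], [0, 0, 0], 50.3],
  ],
)

```text
t: 9.25
ee_pos: [0.4727, -0.0289, 0.2288]
ee_rot: [0.001, -0.058, 0.998, 0.001]
wrist_force: [0.3, 0.1, -1.9]
opening: 0.0507
finger_force: 8.8
```

>>> arm_command(
  steps=[
    [[0, 1, 0], [0, 0, -0.3], 50.3],
    [[0, 2, 0], [0, 0, -0.7], 50.3],
    [[0, 3, 0], [0, 0, -1.1], 50.3],
    [[0, 4, 0], [0, 0, -1.4], 50.3],
    [[0, 4.4, 0], [0, 0, -1.4], 50.3],
  ],
)

```text
t: 9.75
ee_pos: [0.4737, 0.1473, 0.2284]
ee_rot: [0.0, 0.003, 1.0, 0.001]
wrist_force: [0.2, -0.0, -2.0]
opening: 0.0506
finger_force: 8.8
```

```bash
cat > t.py <<'E'
from div import *
import sys
n=sys.argv[1]; r.capture("wrist"); r.capture("wrist")
s=r.read_state(); shot("wrist",n)
print(s["t"],s["ee_pos"].round(4),s["ee_rot"].round(4),s["opening"],s["finger_force"])
C,P,T,m,c=divpose(n,s,44)
def onplane(u,v,zt):
    f,cx,cy,R,t=C; dr=T.T@(R.T@np.array([(u-cx)/f,(v-cy)/f,1])); c0=T.T@(-R.T@t-s["ee_pos"]); return c0+dr*(zt-c0[2])/dr[2]
g=cv2.cvtColor(load(n)[1],cv2.COLOR_RGB2GRAY)
ci=cv2.HoughCircles(cv2.resize(g[55:120,200:315],None,fx=4,fy=4,interpolation=2),cv2.HOUGH_GRADIENT,1,200,param1=100,param2=15,minRadius=40,maxRadius=75)
print(ci); u,v,_=ci[0,0]; u,v=200+(u+.5)/4-.5,55+(v+.5)/4-.5
print("fulcrum px",u/.64,v/.64); F=onplane(u,v,c[2]+c[0]*.08); print("F",F.round(4))
x=np.array([-1,0,-c[0]]); x/=np.linalg.norm(x); mid=F+x*.136; mid[1]-=0; mid[2]=c[2]+c[0]*mid[0]+.006; print("tip mid tool",mid.round(4),"world",(s["ee_pos"]+T@mid).round(4))
for v in range(180,270,15):
    row=m[v]; k=np.flatnonzero(row); 
    if len(k)>4:
        sp=np.split(k,np.flatnonzero(np.diff(k)>3)+1); print(v,[(onplane(a[0]-.5,v,c[2])[:2].round(4).tolist(),round(onplane(a[-1]+.5,v,c[2])[1],4)) for a in sp if len(a)>5])
E
python3 t.py w9
```

```text
9.85 [0.4738 0.1459 0.2281] [4.0e-04 2.8e-03 1.0e+00 3.0e-04] 0.05064613112386067 8.838171064853668
leg plane z= [0.1775 0.0002 0.0748] n 5143 pitch deg 10.065927374331244 roll 0.013486153350565005
[[[221.5 132.5  52.7]]]
fulcrum px 398.4375 137.10938
F [ 0.0792 -0.0006  0.089 ]
tip mid tool [-0.0547 -0.0006  0.0711] world [0.5285 0.145  0.1571]
180 [([0.037, -0.0315], np.float64(-0.0263)), ([0.037, -0.0239], np.float64(-0.0159)), ([0.0371, 0.0148], np.float64(0.0233))]
195 [([0.0297, -0.0242], np.float64(-0.0161)), ([0.0297, 0.016], np.float64(0.0236))]
210 [([0.0221, -0.0245], np.float64(-0.0163)), ([0.0222, 0.0162], np.float64(0.0239))]
225 [([0.0144, -0.0311], np.float64(-0.0164)), ([0.0144, 0.0159], np.float64(0.0311))]
240 [([0.0065, -0.0384], np.float64(-0.027)), ([0.0065, -0.0251], np.float64(-0.0166)), ([0.0065, 0.0166], np.float64(0.025)), ([0.0065, 0.027], np.float64(0.0379))]
255 [([-0.0016, -0.0254], np.float64(-0.0173)), ([-0.0016, 0.0158], np.float64(0.0248))]
```

```bash
for i in 1 2 3; do python3 - <<'E'
from h import *
for _ in range(3): r.capture("wrist")
E
python3 t.py w9 | grep -E "^1|pitch|world"; done
```

```text
10.15 [0.474  0.1424 0.2276] [ 0.      0.0056  1.     -0.    ] 0.05032740482148881 8.837844282388687
leg plane z= [ 1.784e-01 -1.000e-04  7.480e-02] n 5148 pitch deg 10.112784840397072 roll -0.00651444892017558
tip mid tool [-0.0547 -0.0006  0.071 ] world [0.5287 0.1412 0.1566]
180 [([0.037, -0.0315], np.float64(-0.0263)), ([0.037, -0.0239], np.float64(-0.0159)), ([0.0371, 0.0148], np.float64(0.0233))]
195 [([0.0296, -0.0242], np.float64(-0.0161)), ([0.0297, 0.016], np.float64(0.0236))]
10.45 [0.4739 0.1434 0.2274] [-0.0e+00  4.9e-03  1.0e+00 -1.0e-04] 0.04995840449615312 8.837870210409164
leg plane z= [ 1.802e-01 -1.000e-04  7.470e-02] n 5150 pitch deg 10.216256198959403 roll -0.004299317933216788
tip mid tool [-0.0545 -0.0004  0.0709] world [0.5284 0.1425 0.1565]
180 [([0.037, -0.0314], np.float64(-0.0262)), ([0.037, -0.0239], np.float64(-0.0159)), ([0.037, 0.0149], np.float64(0.0234))]
195 [([0.0296, -0.0242], np.float64(-0.016)), ([0.0297, 0.016], np.float64(0.0236))]
10.75 [0.4738 0.1437 0.2274] [-0.0e+00  4.6e-03  1.0e+00 -1.0e-04] 0.05064206977699744 8.837744146585464
leg plane z= [ 0.1793 -0.001   0.0748] n 5174 pitch deg 10.163862769987169 roll -0.05450843208576078
tip mid tool [-0.0545 -0.0003  0.071 ] world [0.5284 0.1429 0.1564]
180 [([0.037, -0.0315], np.float64(-0.0263)), ([0.037, -0.0239], np.float64(-0.0159)), ([0.037, 0.0148], np.float64(0.0234))]
195 [([0.0296, -0.0242], np.float64(-0.016)), ([0.0297, 0.016], np.float64(0.0236))]
```

```bash
cat > g.py <<'E'
from div import *
import sys
def run(n,new=True):
    if new:
        s=r.read_state(); shot("wrist",n); np.save("pics/%s_s.npy"%n,np.r_[s["ee_pos"],s["ee_rot"]])
        print("t",s["t"],"open",s["opening"],"F",s["finger_force"],"wf",s["wrist_force"].round(1))
    a=np.load("pics/%s_s.npy"%n); s=dict(ee_pos=a[:3],ee_rot=a[3:])
    print("ee",a[:3].round(4),a[3:].round(4))
    C,P,T,m,c=divpose(n,s,44); f,cx,cy,R,t=C; c0=T.T@(-R.T@t-s["ee_pos"]); N=np.array([-c[0],-c[1],1])
    def hit(u,v):
        dr=T.T@(R.T@np.array([(u-cx)/f,(v-cy)/f,1])); return c0+dr*(c[2]-N@c0)/(N@dr)
    g=cv2.cvtColor(load(n)[1],cv2.COLOR_RGB2GRAY).astype(float)
    F=[]
    legs={-1:[],1:[]}
    X=np.linspace(.006,.033,19) if True else 0
    for v in range(150,275):
        for sg in legs:
            k=[u for u in np.flatnonzero(m[v]) if abs(hit(u,v)[1]-sg*.0205)<.0062]
            if len(k)>6:
                p,q=hit(k[0]-.5,v),hit(k[-1]+.5,v); w=q[1]-p[1]
                if .0065<w<.0098 and p[0]<.036: legs[sg].append(((p+q)/2).tolist())
    e={}
    for sg in legs:
        L=np.array(legs[sg]); k=np.polyfit(L[:,0],L[:,1],1); res=L[:,1]-np.polyval(k,L[:,0]); ok=abs(res)<.0008; k=np.polyfit(L[ok,0],L[ok,1],1); e[sg]=k; print(sg,len(L),ok.sum(),k.round(4),"x",L[:,0].min().round(3),L[:,0].max().round(3))
    img=cv2.resize(g[40:130,195:320].astype(np.uint8),None,fx=4,fy=4,interpolation=2)
    ci=cv2.HoughCircles(img,cv2.HOUGH_GRADIENT,1,200,param1=100,param2=15,minRadius=40,maxRadius=75)
    u,v,_=ci[0,0]; Fp=hit(195+(u+.5)/4-.5,40+(v+.5)/4-.5); print("fulcrum",Fp.round(4),"rad",_/4)
    xt=Fp[0]-.136*np.cos(np.arctan(c[0])); nt=N/np.linalg.norm(N)
    tips=[]
    for sg in (1,-1):
        p=np.array([xt,np.polyval(e[sg],xt),0]); p[2]=c[2]+c[:2]@p[:2]; p=p+.006*nt; tips.append(p)
    for nme,p in zip("ab",tips): print("tip",nme,"tool",p.round(4),"world",(s["ee_pos"]+T@p).round(4))
    print("gap",np.linalg.norm(tips[0]-tips[1]),"width at knurl",np.polyval(e[1],xt+.058)-np.polyval(e[-1],xt+.058)+.008)
if __name__=="__main__": run(sys.argv[1])
E
python3 g.py w10
```

```text
t 10.8 open 0.05039590283851771 F 8.837731182575226 wf [-0.2  0.5 -1.8]
ee [0.4739 0.1437 0.2275] [-0.      0.0047  1.     -0.    ]
leg plane z= [0.1785 0.0005 0.0748] n 5119 pitch deg 10.122774852610776 roll 0.028693106009191827
-1 87 81 [ 0.0119 -0.0211] x -0.011 0.036
1 79 78 [-0.0115  0.0206] x -0.011 0.036
fulcrum [ 0.0794 -0.0003  0.0889] rad 13.425
tip a tool [-0.0556  0.0213  0.071 ] world [0.5296 0.1645 0.1565]
tip b tool [-0.0556 -0.0217  0.0709] world [0.5292 0.1214 0.1565]
gap 0.043010225146304516 width at knurl 0.04965380824886693
```

>>> arm_command(
  steps=[
    [[0.06, 0.03, 0], [0.03, 0.25, 0], 50.3],
    [[0.2, 0.09, 0], [0.1, 0.8, 0], 50.3],
    [[0.35, 0.16, 0], [0.17, 1.4, 0], 50.3],
    [[0.5, 0.22, 0], [0.24, 2.0, 0], 50.3],
    [[0.6, 0.28, 0], [0.3, 2.5, 0], 50.3],
  ],
)

```text
t: 11.35
ee_pos: [0.4986, 0.1552, 0.2275]
ee_rot: [-0.11, 0.005, 0.994, 0.013]
wrist_force: [-0.7, 0.9, -1.4]
opening: 0.0503
finger_force: 8.9
```

>>> arm_command(
  steps=[
    [[0.15, 0.06, 0], [0.07, 0.6, 0], 50.3],
    [[0.3, 0.12, 0], [0.15, 1.2, 0], 50.3],
    [[0.45, 0.2, 0], [0.22, 1.8, 0], 50.3],
    [[0.55, 0.25, 0], [0.28, 2.3, 0], 50.3],
    [[0.6, 0.28, 0], [0.3, 2.5, 0], 50.3],
  ],
)

```text
t: 11.85
ee_pos: [0.5226, 0.1661, 0.2269]
ee_rot: [-0.218, 0.005, 0.976, 0.025]
wrist_force: [0.5, -0.1, -1.2]
opening: 0.0502
finger_force: 8.9
```

```bash
python3 -c "
from h import *
for _ in range(5): r.capture('top')"; python3 g.py w11
```

```text
t 12.1 open 0.05029545565851785 F 8.861176818609238 wf [ 0.2  0.3 -1.2]
ee [0.5216 0.166  0.2276] [-0.2163  0.0045  0.976   0.025 ]
leg plane z= [0.1787 0.0006 0.0744] n 5115 pitch deg 10.130755450680788 roll 0.03215858877353489
-1 87 81 [ 0.0144 -0.0212] x -0.011 0.036
1 80 80 [-0.0194  0.0209] x -0.011 0.036
fulcrum [ 0.0793 -0.0008  0.0886] rad 13.2
tip a tool [-0.0557  0.0219  0.0705] world [0.5428 0.1916 0.1412]
tip b tool [-0.0557 -0.022   0.0705] world [0.5419 0.1477 0.1392]
gap 0.04392242468776125 width at knurl 0.04996300018251661
```

>>> arm_command(
  steps=[
    [[-0.01, -0.03, -0.1], [0, 0, 0], 50.3],
    [[-0.01, -0.07, -0.35], [0, 0, 0], 50.3],
    [[-0.01, -0.1, -0.65], [0, 0, 0], 50.3],
    [[-0.01, -0.1, -0.95], [0, 0, 0], 50.3],
    [[-0.01, -0.1, -1.25], [0, 0, 0], 50.3],
  ],
)

```text
t: 12.65
ee_pos: [0.5212, 0.162, 0.1761]
ee_rot: [-0.217, 0.005, 0.976, 0.025]
wrist_force: [0.0, -0.0, -0.1]
opening: 0.0502
finger_force: 8.9
```

>>> arm_command(
  steps=[
    [[0, 0, -0.3], [0, 0, 0], 50.3],
    [[0, 0, -0.55], [0, 0, 0], 50.3],
    [[0, 0, -0.75], [0, 0, 0], 50.3],
    [[0, 0, -0.9], [0, 0, 0], 50.3],
    [[0, 0, -0.95], [0, 0, 0], 50.3],
  ],
)

```text
t: 13.15
ee_pos: [0.5213, 0.162, 0.1389]
ee_rot: [-0.217, 0.005, 0.976, 0.025]
wrist_force: [-0.1, 0.1, -1.2]
opening: 0.05
finger_force: 8.9
```

```bash
python3 -c "
from h import *
for _ in range(5): r.capture('top')"; python3 g.py w12
python3 - <<'E'
from h import *
Cs,ps,_=shot("scene","s12"); Ct,pt,_=shot("top","t12")
for n,C in (("scene",Cs),("top",Ct)):
    for q in ((.5417,.144,.028),(.5419,.187,.031)): print(n,np.round(proj(C,q),1))
u,v=map(int,proj(Cs,(.55,.165,.04))); a=cv2.resize(ps[v-35:v+35,u-50:u+50],(800,560),interpolation=2); cv2.imwrite("pics/s12c.png",a[...,::-1]); print("scene off",u-50,v-35)
u,v=map(int,proj(Ct,(.55,.165,.04))); a=cv2.resize(pt[v-25:v+25,u-35:u+35],(700,500),interpolation=2); cv2.imwrite("pics/t12c.png",a[...,::-1])
E
```

```text
t 13.4 open 0.0503532482000122 F 8.861318975687027 wf [-0.1  0.2 -1.5]
ee [0.5217 0.1621 0.1399] [-0.2163  0.0045  0.976   0.0251]
leg plane z= [0.1804 0.0012 0.0744] n 5139 pitch deg 10.227390764207511 roll 0.0700617603248873
-1 88 81 [ 0.0143 -0.0212] x -0.011 0.036
1 81 81 [-0.0176  0.0209] x -0.011 0.036
fulcrum [ 0.0794 -0.0008  0.0887] rad 13.05
tip a tool [-0.0555  0.0218  0.0705] world [0.5427 0.1876 0.0536]
tip b tool [-0.0555 -0.022   0.0705] world [0.5418 0.1438 0.0516]
gap 0.04383507652892779 width at knurl 0.049984594871453826
scene [305.4 196.5]
scene [316.8 193.8]
top [210.9 204.5]
top [198.9 205.1]
scene off 262 158
```

View pics/s12c.png

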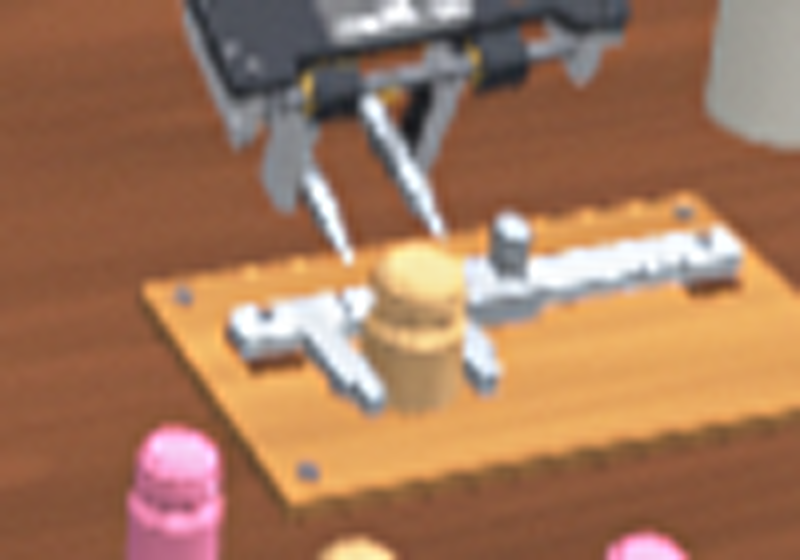

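The scene crop shows the tips hanging over the beam at crop (349,260) and (439,235), which is native (305.6,190.5) and (316.9,187.4). The blank is upright between the jaws. I'll cross-check where the dots and tips appear in this camera.

Run:
```python
from h import *
for n in ("scene0","s3","s12"):
    C,p,d=load(n); g=cv2.cvtColor(p,cv2.COLOR_RGB2GRAY); print(n); print(g[192:201,299:312])
print("tips pred",[np.round(proj(C,q),1) for q in ((.5427,.1876,.0536),(.5418,.1438,.0516))])
C,p,d=load("s12"); g=cv2.cvtColor(p,cv2.COLOR_RGB2GRAY); print(g[184:194,300:322])
```

```text
scene0
[[176 176 174 174 173 173 172 169 170 168 142 188 191]
 [173 170 172 171 172 167 173 174 187 184 133 170 184]
 [171 172 187 206 204 168 230 237 244 244 148 136 155]
 [214 220 233 247 247 183 228 254 254 254 155 136 137]
 [237 238 241 248 251 232 177 253 254 232 143 127 131]
 [240 235 233 240 250 246 194 236 244 189 159 124 128]
 [236 238 236 234 244 220 177 156 153 135 176 159 149]
 [194 219 241 236 235 210 166 161 164 123 155 171 180]
 [148 131 228 239 237 231 194 173 168 119 122 146 168]]
s3
[[177 177 175 175 175 174 172 171 173 169 144 187 192]
 [174 171 173 172 172 167 175 174 188 184 134 172 185]
 [173 173 189 207 206 169 232 239 245 245 147 136 156]
 [214 220 234 248 248 184 229 254 254 254 157 137 137]
 [237 239 241 248 251 233 180 253 254 234 145 130 134]
 [241 236 234 240 250 246 196 237 244 192 158 123 128]
 [236 239 236 235 245 220 179 157 155 137 177 161 149]
 [193 221 243 237 235 212 167 163 166 124 157 172 182]
 [150 132 229 240 237 231 197 176 169 120 123 147 172]]
s12
[[178 175 173 175 174 173 171 169 171 139 170 196 219]
 [175 172 173 173 173 166 175 177 188 1
[... 689 characters left out ...]
7  97  95  91  90 127 245 159
  102 108 109 121]
 [ 96  95 102 184 248 133  89  93  98  97  98  99 100 113 118 124 185 182
  145 148 149 158]
 [ 94  94  88 119 238 161 103 105 119 120 142 158 174 195 196 192 184 186
  174 174 173 173]
 [ 99 106 114 117 179 233 158 148 159 159 188 220 229 234 231 230 219 205
  185 180 175 166]
 [148 152 158 156 176 240 186 176 175 179 208 234 234 233 231 233 232 230
  220 213 215 206]
 [180 176 177 173 174 178 175 173 162 184 210 231 232 232 230 231 232 233
  233 231 237 239]
 [175 173 175 174 173 171 169 171 139 170 196 219 223 229 231 231 231 232
  231 230 229 236]
 [172 173 173 173 166 175 177 188 143 146 181 207 207 220 226 228 228 229
  228 224 217 235]]
```

>>> arm_command(
  steps=[
    [[0, 0, -0.08], [0, 0, 0], 50.3],
    [[0, 0, -0.2], [0, 0, 0], 50.3],
    [[0, 0, -0.32], [0, 0, 0], 50.3],
    [[0, 0, -0.4], [0, 0, 0], 50.3],
    [[0, 0, -0.42], [0, 0, 0], 50.3],
  ],
)

```text
t: 14.05
ee_pos: [0.5212, 0.162, 0.1221]
ee_rot: [-0.217, 0.005, 0.976, 0.025]
wrist_force: [-0.4, 0.4, -0.6]
opening: 0.0504
finger_force: 8.9
```

```bash
python3 -c "
from h import *
for _ in range(6): r.capture('top')"; python3 g.py w13
python3 - <<'E'
from h import *
C,p,d=shot("scene","s13"); a=cv2.resize(p[158:228,262:362],(800,560),interpolation=2); cv2.imwrite("pics/s13c.png",a[...,::-1])
print("tips pred",[np.round(proj(C,q),1) for q in ((.5427,.1876,.036),(.5418,.1438,.034))])
E
```

```text
t 14.35 open 0.05051951553818187 F 8.86130467057228 wf [-0.2 -0.4 -1.3]
ee [0.5215 0.1621 0.1228] [-0.2164  0.0046  0.976   0.025 ]
leg plane z= [ 0.1797 -0.0004  0.0744] n 5139 pitch deg 10.190006077560781 roll -0.021187212411910215
-1 87 80 [ 0.0141 -0.0212] x -0.011 0.036
1 80 80 [-0.0164  0.0209] x -0.011 0.036
fulcrum [ 0.0792 -0.0006  0.0886] rad 13.2
tip a tool [-0.0558  0.0218  0.0705] world [0.5428 0.1875 0.0365]
tip b tool [-0.0558 -0.022   0.0705] world [0.5419 0.1438 0.0344]
gap 0.04374434201607084 width at knurl 0.04997181496568374
tips pred [array([317.1, 192.7]), array([305.5, 195.1])]
```

View pics/s13c.png

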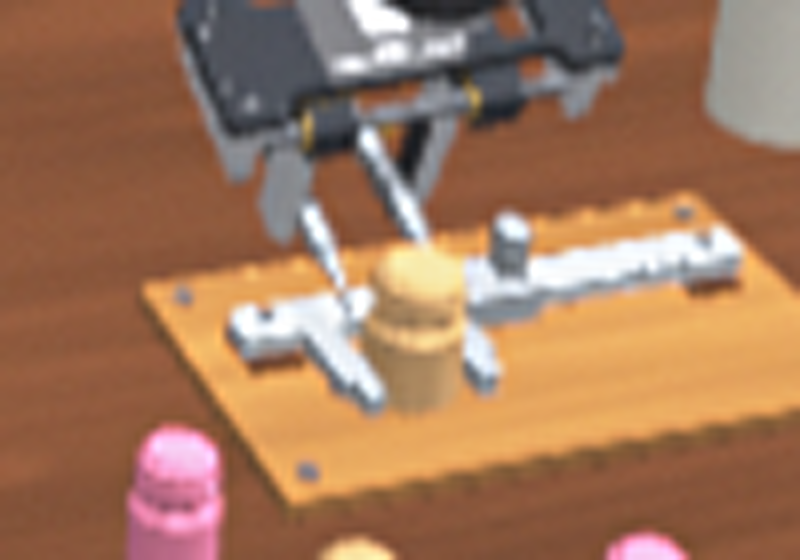

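The crop shows the near tip ending just above the beam's scribed line at crop (350,298), and the blank still upright. The estimates put the tips within about 1 mm laterally and about 6 mm up. I'll lower 1 mm, hold and check.

>>> arm_command(
  steps=[
    [[-0.01, 0, -0.01], [0, 0, 0], 50.3],
    [[-0.01, 0, -0.03], [0, 0, 0], 50.3],
    [[-0.01, 0, -0.03], [0, 0, 0], 50.3],
    [[-0.01, 0, -0.03], [0, 0, 0], 50.3],
    [[-0.01, 0, -0.03], [0, 0, 0], 50.3],
  ],
)

```text
t: 14.95
ee_pos: [0.5211, 0.1621, 0.1215]
ee_rot: [-0.217, 0.005, 0.976, 0.025]
wrist_force: [0.1, 0.2, -0.5]
opening: 0.0505
finger_force: 8.9
```

>>> arm_command(
  steps=[
    [[0, 0, 0], [0, 0, 0], 50.3],
    [[0, 0, 0], [0, 0, 0], 50.3],
    [[0, 0, 0], [0, 0, 0], 50.3],
    [[0, 0, 0], [0, 0, 0], 50.3],
    [[0, 0, 0], [0, 0, 0], 50.3],
  ],
)

```text
t: 15.45
ee_pos: [0.5211, 0.1621, 0.1215]
ee_rot: [-0.217, 0.005, 0.976, 0.025]
wrist_force: [0.3, 0.3, -1.5]
opening: 0.0503
finger_force: 8.9
```

```bash
python3 g.py w14 | grep -E "^t|pitch|tip|gap" && python3 -c "
from station import r
print(r.sign_off())"
```

```text
t 15.45 open 0.05028768321842913 F 8.861370831727982 wf [ 0.3  0.3 -1.5]
leg plane z= [0.1792 0.0009 0.0744] n 5167 pitch deg 10.158003240485257 roll 0.04877273578785163
tip a tool [-0.0555  0.0217  0.0706] world [0.542  0.1875 0.0351]
tip b tool [-0.0555 -0.022   0.0705] world [0.5412 0.1438 0.0331]
gap 0.043757586751079845 width at knurl 0.049980108054408785
the job is handed in; nothing more can be done
None
```

The caliper is shut on the 44 mm blank, and the arm is still holding the dividers with a steady 43.8 mm measured point gap, within about 1 mm of the dots and about 4–5 mm above the metal; I handed the job in at 15.5 s.

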